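# Hold the mould press open for inspection

### The arm

A 6-joint arm with a two-finger parallel gripper is mounted at the origin on a cart in front of the work surface, level with it; the furniture and walls round the work are solid. World frame = base frame: x ahead of the robot, y to its left, z up, the work surface at z = 0. Lengths are in m, angles in degrees, forces in N, time in s.
With the tool pointing down it reaches from about 0.325 to 0.925 m from the base axis. Payload 3.1 kg.
Tool frame: the origin (TCP) lies at the very end of the fingers, on their centre line; the grasp point (between the pads) lies 19 mm behind it; z points along the fingers, y is the line along which they close (so a half turn about z gives the same grasp; the last joint's range is limited). The gripper opens to 85 mm and grips with 20 to 120 N. Pads are 22 mm wide; open, the fingers measure 114 mm over their backs; the gripper's body (76 mm by 85 mm) begins 54 mm behind the grasp point. The pads swing forward as they close: fully open they stand 13 mm farther back than shut.
Start: joints at [65.42, 12.427, 92.441, -0, 75.132, -6.429], TCP at [0.195, 0.594, 0.231] pointing down, gripper open.
Joint ranges: [-157.48, 157.48], [-44.54, 120.13], [17.64, 146.25], [-64.5, 244.5], [7.68, 150.69], [-147.95, 147.95]. Speed limits (degrees/s): [159.86, 159.86, 180, 180, 180, 180].

### API

Orientations are given as [roll, pitch, yaw] about the fixed x, y, z axes, in that order (R = Rz(yaw) Ry(pitch) Rx(roll)).
In Python, from station import arm gives the robot as it stands. The module is installed in compiled form; this text tells all that it offers.
- The arm moves only by the tool servo_tool, never from a script. Its argument "moves" is a list of rows, each a list of 7 numbers: the shift along the tool's x, y, z in mm, then the turn, a rotation vector about the tool's x, y, z in rad, then the closure, from 0 (fully open) to 1 (shut). In form: [[x, y, z, rx, ry, rz, claw], ...]. A call has exactly 10 rows; each row shifts and turns the commanded pose from where the row before left it, along the tool's axes as they then stand; what a row does not reach is not made up. A row lasts 1/8 s, in which the tool goes at most 62.5 mm and 10.7 degrees, less where a joint would pass 70% of its speed; a pose out of reach is approached as far as the arm can. A call with a gripper value outside its range is refused whole. The fingers move at their own pace and stop on an object; "force" is the grip in N (left out, the last holds). Time passes only in rows, so rows that do not move let the fingers close, or fill a call up. It gives the time, the measured TCP pose, the force, the opening and the grip force at its end, in the units of the state.
- arm.state(): the state, without advancing time (a new reading comes with each control period).
- arm.camera(name): name is "scene" or "top" or "wrist"; returns a dict with "frame" (480x640x3 uint8, red, green, blue), "intrinsics" (3x3 intrinsics, pixels), "R" (3x3) and "t" (3): a world point X has camera coordinates R X + t. Camera axes: x right, y down, z forward; pixel columns grow to the right and rows downward; lengths in m; the calibration is good to about 2 mm. A picture is of the moment at which its call begins. There is no depth.
- arm.hand_in(): hands the job in; it is judged then, once.
The state is a dict: "time": time; "qpos": joint angles; "qd": joint speeds; "effort": joint torques, N m; "tool_pos": TCP position; "tool_rot": TCP orientation; "contact_force": force on the tool from outside, world axes, zero at the start; "moment": the same for the moment, N m; "gripper_width": opening from 0.0 (shut) to 1.0 (fully open); "finger_force": force on a finger pad.
Only numpy, scipy, OpenCV 4.12 (cv2) and the standard library are available. Lean on these libraries where they do the work, as an engineer would, in place of code of your own. Each camera call takes 0.05 s, during which the arm holds its last target. There are 200 camera calls.

### The job

Unlock the small wax-mould press: swing its locking lever a quarter turn clockwise, all the way to its stop, while the lid stays shut. Then raise the lid by the bar along its front edge to 50 degrees from closed and keep it there so that the wax pattern inside can be inspected; the lid springs shut if let go, so finish while still holding it in the gripper. Leave the spirit lamp and the round tin beside it where they are.

Things in the scene. Friction and masses are not known exactly. Their poses are not given: they have to be found in the camera images.
- press: Wax-mould press screwed to the bench (it cannot move): an aluminium block 90 x 110 mm on a dark steel base plate, with a hinged aluminium lid and a locking lever. Origin on the bench under the centre of the block; x from the front bar towards the hinge, y to its left along the hinge, z up. Block top at z = 40 mm, closed lid from z = 41 to 51 mm with a thin raised pad on it up to 54 mm.
- press_lid (a joint): Lid angle in rad: 0 shut, grows as the front edge rises, end stop 1.4; 50 degrees is 0.873. Gravity and a spring pull it shut; at the bar that takes about 1.5 to 3 N to hold up. It is locked down by the lever's nose until the lever has been turned by more than about 1.2.
- lid_hinge (a point): Middle of the lid's hinge line, at [49, 0, 46] mm in the press frame; the line runs along the press's y.
- lid_bar (a point): Middle of the lid's pull bar: a level steel bar 10 mm in diameter and 90 mm long, parallel to the hinge and 134 mm from it, in the lid's plane (height 46 mm when shut). It is carried at its two ends by 8 mm arms on the lid's front edge; the free gap between bar and lid edge is 35 mm, and nothing lies under the bar for 36 mm.
- press_lever (a joint): Lever angle in rad: 0 with its nose straight across the lid (locked), grows clockwise seen from above, stop at 1.571 with the nose beside the lid, pointing to the press's +x, and the grip towards its -x. It stays where it is left (light friction, about 1 N at the grip).
- lever_pivot (a point): On the lever's upright turning axis at the height of lever_grip, at [0, -80, 87] mm in the press frame. The lever arm lies from 53 to 63 mm above the bench.
- lever_grip (a point): Middle of the upright black round grip at the outer end of the lever: 16 mm in diameter, free from 63 to 102 mm above the bench, this point 87 mm above the bench and 70 mm from the pivot axis. At lever angle 0 it lies to the press's -y from the pivot; at the stop it lies to its -x.
- lamp_mid (a point): Bystander: spirit lamp, white round flask 68 mm in diameter, 80 mm high, standing on the left of the press; the point is half-way up.
- tin_mid (a point): Bystander: round shut white tin, 76 mm in diameter, 29 mm high, on the right of the press; the point is half-way up.

How it is judged:
By the outcome, as a careful person would: the job done as asked, in the order asked, and still so for the second after the job is handed in, while the arm keeps its last pose, push and grip.
It also fails if it takes over 51 s, if anything falls off the work surface, if the arm or the gripper's body presses on something with over 40 N, if the wrist force passes 120 N, or if a joint passes its speed limit or range.

## Working session

There is one attempt and no reset: what is moved stays moved. The work goes in short steps, Python scripts to look and compute and a tool call to move; the robot and the scene stay as the last step left them, time stands still between calls to the robot, and variables do not carry over. Pictures are saved under pics/ and viewed, at most 10 in all, crops included, and the job is handed in when it is done.

Besides the shell and the picture viewer there is one more tool, called after ">>>" as a command line: name --pt "numbers of a row" for each row, then --argument value for the rest. servo_tool: Moves the arm, as the interface text tells. Its arguments: {"type":"object","properties":{"moves":{"type":"array"},"force":{"type":"number"}},"required":["moves"]}

```bash
mkdir -p pics
python3 - <<'E'
from station import arm
import cv2,json
import pickle
d={}
for n in("top","scene"):
    c=arm.camera(n);d[n]=c
    cv2.imwrite(f"pics/{n}0.png",c["frame"][:,:,::-1])
pickle.dump(d,open("cams.pkl","wb"))
print(d["top"]["R"],d["top"]["t"],d["top"]["intrinsics"]);print(arm.state())
E
```

```text
[[-1.44508359e-04 -9.99357223e-01 -3.58485668e-02]
 [-9.93510035e-01  4.22105210e-03 -1.13666145e-01]
 [ 1.13744402e-01  3.55994852e-02 -9.92872040e-01]] [0.12235079 0.51066886 0.85948   ] [[443.34479235   0.         319.59406944]
 [  0.         443.34479235 245.05098171]
 [  0.           0.           1.        ]]
{'time': 0.1, 'qpos': array([ 6.54193770e+01,  1.24736631e+01,  9.25203461e+01,  5.16167823e-04,
        7.51324306e+01, -6.42755368e+00]), 'qd': array([-0.01778518, -0.03482128, -0.17737785,  0.01054396,  0.02112356,
        0.04863018]), 'effort': array([ 3.68933179e-04, -3.98074758e+01, -3.04970884e+01, -1.16976839e-04,
        4.27470470e-03, -4.20314859e-05]), 'tool_pos': array([0.19437879, 0.59322614, 0.23007589]), 'tool_rot': array([-1.79874411e+02, -1.46499829e-02,  1.61846782e+02]), 'contact_force': array([0.38139867, 1.09370084, 0.32811512]), 'moment': array([-0.03707222, -0.02823936,  0.03910216]), 'finger_force': 0.0, 'gripper_width': 1.0000853598542156}
```

View pics/top0.png

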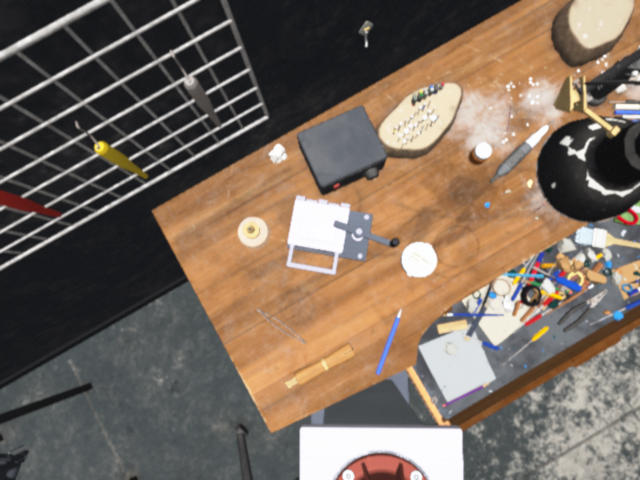

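View pics/scene0.png

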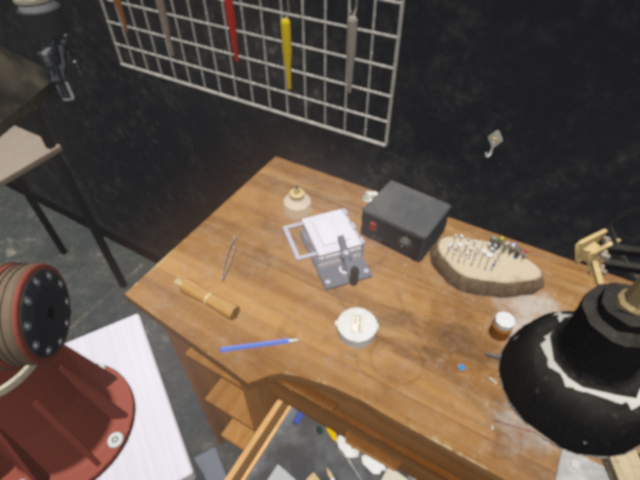

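Run:
```python
import cv2
im=cv2.imread("pics/top0.png")[180:290,225:445]
cv2.imwrite("pics/crop0.png",cv2.resize(im,(792,396),interpolation=cv2.INTER_CUBIC))
```

```text
(no output)
```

View pics/crop0.png

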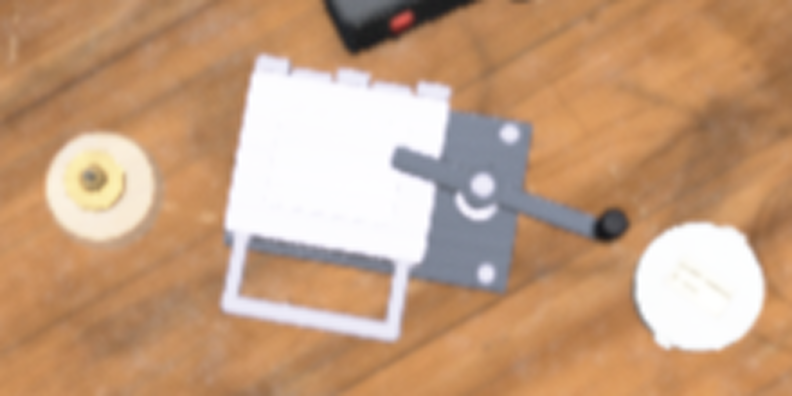

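```bash
cat > h.py <<'E'
import numpy as np,pickle
d=pickle.load(open("cams.pkl","rb"))
def ray(c,uv,z):
    K,R,t=c["intrinsics"],c["R"],c["t"]
    r=R.T@np.linalg.inv(K)@np.array([uv[0],uv[1],1.]);o=-R.T@t
    return o+r*(z-o[2])/r[2]
E
python3 - <<'E'
from h import *
from scipy.optimize import least_squares
c=d["top"];K,R,t=c["intrinsics"],c["R"],c["t"]
pts=[((228,304),(-85,45,46)),((397,332),(-85,-45,46)),((312,318),(-85,0,46)),((353,77),(54,0,51)),((483,183),(0,-80,66)),((424,263),(-45,-55,51)),((229,233),(-45,55,51))]
uv=np.array([(225+(a+.5)/3.6-.5,180+(b+.5)/3.6-.5) for (a,b),_ in pts]);P=np.array([p for _,p in pts])/1000
def W(x,P): 
    s,k=np.sin(x[2]),np.cos(x[2]);return np.c_[x[0]+k*P[:,0]-s*P[:,1],x[1]+s*P[:,0]+k*P[:,1],P[:,2]]
def f(x):
    q=(W(x,P)@R.T+t)@K.T;return (q[:,:2]/q[:,2:]-uv).ravel()
s=least_squares(f,[.6,.1,-.15],loss="soft_l1");print(s.x,np.degrees(s.x[2]),f(s.x).round(1))
A=np.array([[-85,0,46],[0,-80,87],[49,0,46],[0,-150,87],[-70,-80,87]])/1000
print(W(s.x,A).round(4))
g=ray(c,(225+611/3.6,180+223/3.6),.102);pv=W(s.x,A)[1]
print("grip",g,np.hypot(*(g-pv)[:2]),"dir",np.degrees(np.arctan2(*(g-pv)[1::-1])),"expected0",np.degrees(s.x[2])-90)
for n,uv_,z in(("lamp",(100,187),.05),("tin",(700,287),.029)):print(n,ray(c,(225+uv_[0]/3.6,180+uv_[1]/3.6),z))
# scene check
c=d["scene"]
q=(W(s.x,A)@c["R"].T+c["t"])@c["intrinsics"].T;print((q[:,:2]/q[:,2:]).round(0))
E
```

```text
[ 0.54701934  0.12286941 -0.16022585] -9.180265157788213 [ 1.1  0.7 -0.7  0.2  0.3  0.4  0.  -1.8  0.2  0.4  0.  -0.2 -1.  -0.5]
[[ 0.4631  0.1364  0.046 ]
 [ 0.5343  0.0439  0.087 ]
 [ 0.5954  0.1151  0.046 ]
 [ 0.5231 -0.0252  0.087 ]
 [ 0.4652  0.0551  0.087 ]]
grip [ 0.50800211 -0.01954943  0.102     ] 0.06866114398680502 dir -112.48054381237915 expected0 -99.18026515778821
lamp [0.53553847 0.25323286 0.05      ]
tin [ 0.48095825 -0.0775948   0.029     ]
[[290. 242.]
 [345. 244.]
 [351. 225.]
 [361. 271.]
 [310. 254.]]
```

```bash
cat >> h.py <<'E'
from scipy.spatial.transform import Rotation as Ro, Slerp
np.set_printoptions(suppress=True,linewidth=150)
def down(yaw,tilt=0): return Ro.from_euler('xyz',[180,0,yaw],degrees=True)*Ro.from_rotvec([np.radians(tilt),0,0])
def rows(p0,R0,p1,R1,n):
    S=Slerp([0,1],Ro.concatenate([R0,R1]));dp=(np.array(p1)-p0)/n;rv=(R0.inv()*R1).as_rotvec()/n
    for i in range(n): print(np.r_[S(i/n).inv().apply(dp)*1000,rv].round(3).tolist())
def now():
    from station import arm
    s=arm.state();return s["tool_pos"],Ro.from_euler('xyz',s["tool_rot"],degrees=True)
E
python3 -c "
from h import *
rows(*now(),[.508,-.0195,.19],down(67.5),12)"
```

```text
[-40.743, -40.369, 3.418, -0.0, 0.0, 0.137]
[-45.883, -34.417, 3.406, -0.0, 0.0, 0.137]
[-50.16, -27.817, 3.395, -0.0, 0.0, 0.137]
[-53.494, -20.695, 3.384, -0.0, 0.0, 0.137]
[-55.823, -13.183, 3.374, -0.0, 0.0, 0.137]
[-57.102, -5.424, 3.365, -0.0, 0.0, 0.137]
[-57.308, 2.438, 3.357, -0.0, 0.0, 0.137]
[-56.436, 10.254, 3.35, -0.0, 0.0, 0.137]
[-54.503, 17.877, 3.345, -0.0, 0.0, 0.137]
[-51.546, 25.164, 3.341, -0.0, 0.0, 0.137]
[-47.62, 31.978, 3.339, -0.0, 0.0, 0.137]
[-42.798, 38.191, 3.339, -0.0, 0.0, 0.137]
```

>>> servo_tool --pt "-41 -40 3 0 0 0.137 0.3" --pt "-46 -34 3 0 0 0.137 0.3" --pt "-50 -28 3 0 0 0.137 0.3" --pt "-53.5 -21 3 0 0 0.137 0.3" --pt "-56 -13 3 0 0 0.137 0.3" --pt "-57 -5.5 3 0 0 0.137 0.3" --pt "-57 2.5 3 0 0 0.137 0.3" --pt "-56 10 3 0 0 0.137 0.3" --pt "-54.5 18 3 0 0 0.137 0.3" --pt "-51.5 25 3 0 0 0.137 0.3" --force 30

```text
time: 1.35
tool_pos: [0.4567, 0.0829, 0.201]
tool_rot: [-180.0, -0.0, 83.1]
contact_force: [0.6, 1.0, -0.2]
gripper_width: 0.703
finger_force: 0.0
```

>>> servo_tool --pt "-48 32 3 0 0 0.137 0.3" --pt "-43 38 3 0 0 0.137 0.3" --pt "0 0 0 0 0 0 0.3" --pt "0 0 0 0 0 0 0.3" --pt "0 0 0 0 0 0 0.3" --pt "0 0 0 0 0 0 0.3" --pt "0 0 0 0 0 0 0.3" --pt "0 0 0 0 0 0 0.3" --pt "0 0 0 0 0 0 0.3" --pt "0 0 0 0 0 0 0.3"

```text
time: 2.6
tool_pos: [0.5087, -0.0179, 0.1953]
tool_rot: [180.0, 0.0, 67.7]
contact_force: [-0.2, -0.6, -0.5]
gripper_width: 0.701
finger_force: 0.0
```

Run:
```python
from h import *
from station import arm
import cv2
c=arm.camera("wrist");pickle.dump(c,open("w1.pkl","wb"))
cv2.imwrite("pics/w1.png",c["frame"][:,:,::-1])
s=arm.state();print(s["time"],s["tool_pos"],s["tool_rot"],s["qpos"],s["gripper_width"])
for P in([.508,-.0195,.102],[.5343,.0439,.063],[.4631,.1364,.051],s["tool_pos"]):
    q=c["intrinsics"]@(c["R"]@P+c["t"]);print(q[:2]/q[2])
```

```text
2.65 [ 0.50873519 -0.01789546  0.19531083] [-179.9999399    -0.00005214   67.65094473] [ -9.91851469   0.18490022 109.88858849   0.00006798  69.92655876  12.43051725] 0.7025547533515564
[320.40391205 253.12854665]
[320.90496966 134.08433911]
[162.29066342  38.31688076]
[320.31933363 321.78995309]
```

View pics/w1.png

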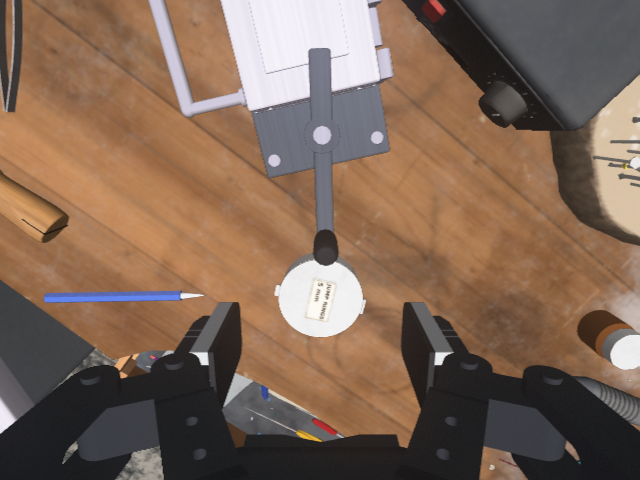

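Run:
```python
from h import *
c=pickle.load(open("w1.pkl","rb"));p,R=now()
g=ray(c,(325.5,252),.102);pv=ray(c,(322,135),.066)
print(g,pv,np.hypot(*(g-pv)[:2]),np.degrees(np.arctan2(*(g-pv)[1::-1])))
print("bar corner",ray(c,(188,112),.046),"lid corner",ray(c,(248,110),.051))
def W(a):
    k,s=np.cos(-.16023),np.sin(-.16023);return .54702+k*a[0]-s*a[1],.12287+s*a[0]+k*a[1]
print(W((-.088,-.047)),W((-.045,-.055)))
print(R.inv().apply([*g[:2],.068]-p)*1000)
```

```text
[ 0.51111655 -0.02000532  0.102     ] [0.53475817 0.04316494 0.066     ] 0.06744929745882088 -110.51848450358028
bar corner [0.45618952 0.09115499 0.046     ] lid corner [0.49513669 0.07641803 0.051     ]
(np.float64(0.4526485985216361), np.float64(0.09051202442967939)) (np.float64(0.493821432809528), np.float64(0.07575405313611072))
[ -1.04598603   3.00488366 127.31082977]
```

>>> servo_tool --pt "-2.5 2.5 15 0 0 0 0.4" --pt "0 0 20 0 0 0 0.4" --pt "0 0 20 0 0 0 0.4" --pt "0 0 20 0 0 0 0.4" --pt "0 0 20 0 0 0 0.4" --pt "0 0 20 0 0 0 0.4" --pt "0 0 10 0 0 0 0.5" --pt "0 0 0 0 0 0 0.6" --pt "0 0 0 0 0 0 0.8" --pt "0 0 0 0 0 0 1" --force 25

```text
time: 3.9
tool_pos: [0.5108, -0.0213, 0.0711]
tool_rot: [179.9, -0.0, 67.7]
contact_force: [0.7, -0.7, -1.0]
gripper_width: 0.178
finger_force: 24.6
```

>>> servo_tool --pt "0 0 0 0 0 0 1" --pt "0 0 0 0 0 0 1" --pt "0 0 0 0 0 0 1" --pt "0 0 0 0 0 0 1" --pt "0 0 0 0 0 0 1" --pt "0 0 0 0 0 0 1" --pt "0 0 0 0 0 0 1" --pt "0 0 0 0 0 0 1" --pt "0 0 0 0 0 0 1" --pt "0 0 0 0 0 0 1"

```text
time: 5.15
tool_pos: [0.5107, -0.0214, 0.0709]
tool_rot: [179.9, -0.0, 67.7]
contact_force: [0.3, -0.4, 5.0]
gripper_width: 0.171
finger_force: 25.2
```

>>> servo_tool --pt "0 -4.8 0 0 0 0.069 1" --pt "0 -4.8 0 0 0 0.069 1" --pt "0 -4.8 0 0 0 0.069 1" --pt "0 -4.8 0 0 0 0.069 1" --pt "0 -4.8 0 0 0 0.069 1" --pt "0 -4.8 0 0 0 0.069 1" --pt "0 -4.8 0 0 0 0.069 1" --pt "0 -4.8 0 0 0 0.069 1" --pt "0 -4.8 0 0 0 0.069 1" --pt "0 -4.8 0 0 0 0.069 1"

```text
time: 6.4
tool_pos: [0.475, 0.0089, 0.0709]
tool_rot: [179.9, -0.1, 28.0]
contact_force: [1.7, -1.7, 5.3]
gripper_width: 0.174
finger_force: 25.1
```

>>> servo_tool --pt "0 -4.8 0 0 0 0.069 1" --pt "0 -4.8 0 0 0 0.069 1" --pt "0 -4.8 0 0 0 0.069 1" --pt "0 -4.8 0 0 0 0.069 1" --pt "0 -4.8 0 0 0 0.069 1" --pt "0 -4.8 0 0 0 0.069 1" --pt "0 -4.8 0 0 0 0.069 1" --pt "0 -4.8 0 0 0 0.069 1" --pt "0 -4.8 0 0 0 0.069 1" --pt "0 -4.8 0 0 0 0.069 1"

```text
time: 7.65
tool_pos: [0.4673, 0.0545, 0.0709]
tool_rot: [179.9, -0.2, -11.5]
contact_force: [2.6, -10.9, 2.3]
gripper_width: 0.175
finger_force: 25.3
```

>>> servo_tool --pt "0 -1 0 0 0 0 1" --pt "0 -1 0 0 0 0 1" --pt "0 -1 0 0 0 0 1" --pt "0 0 0 0 0 0 1" --pt "0 0 0 0 0 0 1" --pt "0 0 0 0 0 0 1" --pt "0 0 0 0 0 0 1" --pt "0 0 0 0 0 0 1" --pt "0 0 0 0 0 0 1" --pt "0 0 0 0 0 0 1"

```text
time: 8.9
tool_pos: [0.4673, 0.0545, 0.0709]
tool_rot: [179.6, -0.2, -11.3]
contact_force: [1.6, -13.0, 4.5]
gripper_width: 0.177
finger_force: 25.7
```

>>> servo_tool --pt "0 0 0 0 0 0 0.5" --pt "0 0 0 0 0 0 0.5" --pt "0 0 0 0 0 0 0.5" --pt "0 0 -5 0 0 0 0.5" --pt "0 0 -15 0 0 0 0.5" --pt "0 0 -25 0 0 0 0.5" --pt "0 0 -30 0 0 0 0.5" --pt "0 0 -25 0 0 0 0.5" --pt "0 0 0 0 0 0 0.5" --pt "0 0 0 0 0 0 0.5"

```text
time: 10.15
tool_pos: [0.4658, 0.0585, 0.17]
tool_rot: [180.0, 0.0, -11.4]
contact_force: [-0.3, -0.2, 0.2]
gripper_width: 0.499
finger_force: 0.0
```

```bash
python3 -c "
from h import *
R=down(80.8,-40);b=np.array([.466,.144,.046]);z=R.apply([0,0,1]);print(z,b+.019*z)
p0,R0=now();print(p0,R0.as_euler('xyz',degrees=True))
rows(p0,R0,b-.08*z,R,12)"
```

```text
[ 0.63451896 -0.10276965 -0.76604444] [0.47805586 0.14204738 0.03144516]
[0.4657929  0.05852652 0.16996185] [179.99667701   0.02843025 -11.40622912]
[-5.671, -6.821, 5.226, -0.045, 0.047, -0.128]
[-4.969, -7.726, 4.65, -0.045, 0.047, -0.128]
[-4.131, -8.506, 4.072, -0.045, 0.047, -0.128]
[-3.176, -9.145, 3.504, -0.045, 0.047, -0.128]
[-2.122, -9.63, 2.958, -0.045, 0.047, -0.128]
[-0.992, -9.951, 2.445, -0.045, 0.047, -0.128]
[0.191, -10.102, 1.976, -0.045, 0.047, -0.128]
[1.404, -10.079, 1.559, -0.045, 0.047, -0.128]
[2.62, -9.883, 1.204, -0.045, 0.047, -0.128]
[3.815, -9.518, 0.918, -0.045, 0.047, -0.128]
[4.965, -8.991, 0.707, -0.045, 0.047, -0.128]
[6.045, -8.314, 0.576, -0.045, 0.047, -0.128]
```

>>> servo_tool --pt "-5.7 -6.8 5.2 -0.045 0.047 -0.128 0.5" --pt "-5 -7.7 4.6 -0.045 0.047 -0.128 0.5" --pt "-4.1 -8.5 4.1 -0.045 0.047 -0.128 0.5" --pt "-3.2 -9.1 3.5 -0.045 0.047 -0.128 0.5" --pt "-2.1 -9.6 3 -0.045 0.047 -0.128 0.5" --pt "-1 -10 2.4 -0.045 0.047 -0.128 0.5" --pt "0.2 -10 2 -0.045 0.047 -0.128 0.6" --pt "1.4 -10 1.6 -0.045 0.047 -0.128 0.6" --pt "2.6 -9.9 1.2 -0.045 0.047 -0.128 0.6" --pt "3.8 -9.5 0.9 -0.045 0.047 -0.128 0.6"

```text
time: 11.4
tool_pos: [0.4227, 0.1362, 0.1161]
tool_rot: [145.6, -4.5, 66.1]
contact_force: [0.3, 0.1, 0.8]
gripper_width: 0.402
finger_force: 0.0
```

>>> servo_tool --pt "5 -9 0.7 -0.045 0.047 -0.128 0.6" --pt "6 -8.3 0.6 -0.045 0.047 -0.128 0.6" --pt "0 0 0 0 0 0 0.6" --pt "0 0 0 0 0 0 0.6" --pt "0 0 0 0 0 0 0.6" --pt "0 0 0 0 0 0 0.6" --pt "0 0 0 0 0 0 0.6" --pt "0 0 0 0 0 0 0.6" --pt "0 0 0 0 0 0 0.6" --pt "0 0 0 0 0 0 0.6"

```text
time: 12.65
tool_pos: [0.4159, 0.1519, 0.1076]
tool_rot: [139.8, -0.1, 80.8]
contact_force: [0.5, -0.2, 0.4]
gripper_width: 0.4
finger_force: 0.0
```

Run:
```python
from h import *
from station import arm
import cv2
c=arm.camera("wrist");pickle.dump(c,open("w2.pkl","wb"))
cv2.imwrite("pics/w2.png",c["frame"][:,:,::-1])
s=arm.state();print(s["time"],s["tool_pos"],s["tool_rot"],s["qpos"],s["gripper_width"])
for P in([.4645,.1364,.046],[.4573,.0919,.046],[.4717,.1808,.046],s["tool_pos"]):
    q=c["intrinsics"]@(c["R"]@P+c["t"]);print(q[:2]/q[2])
```

```text
12.7 [0.41590025 0.15189862 0.10756112] [139.77483332  -0.10106769  80.79765216] [ 25.43150547 -15.6523162  143.68899238 -53.22636813  27.18205286  77.82140805] 0.4016103248651406
[318.25744642 270.36755607]
[318.41100485 340.54875197]
[318.10952409 192.4659471 ]
[320.14878225 322.23218012]
```

View pics/w2.png

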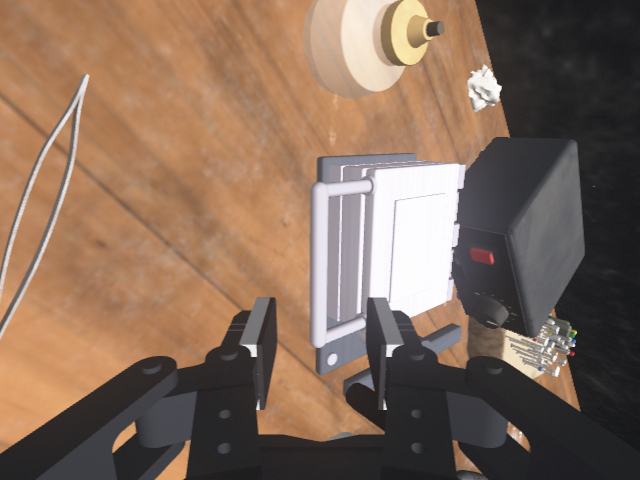

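>>> servo_tool --pt "0 0 5 0 0 0 0.72" --pt "0 0 10 0 0 0 0.72" --pt "0 0 12 0 0 0 0.72" --pt "0 0 12 0 0 0 0.72" --pt "0 0 12 0 0 0 0.72" --pt "0 0 10 0 0 0 0.72" --pt "0 0 9 0 0 0 0.72" --pt "0 0 0 0 0 0 0.72" --pt "0 0 0 0 0 0 0.72" --pt "0 0 0 0 0 0 0.72"

```text
time: 13.95
tool_pos: [0.459, 0.1437, 0.0682]
tool_rot: [141.0, -0.2, 80.9]
contact_force: [0.8, 1.1, 0.3]
gripper_width: 0.279
finger_force: 0.0
```

Run:
```python
from h import *
from station import arm
import cv2
c=arm.camera("wrist")
cv2.imwrite("pics/w3.png",c["frame"][:,:,::-1])
s=arm.state();print(s["time"],s["tool_pos"],s["tool_rot"],s["qpos"],s["contact_force"])
```

```text
14.0 [0.4590217  0.14371833 0.06819397] [140.98700108  -0.18567526  80.88427403] [ 20.11984187  -3.97171106 139.83677967 -64.44758108  19.77594147  86.66841387] [ 0.38883325 -0.24946313 -0.56716117]
```

View pics/w3.png

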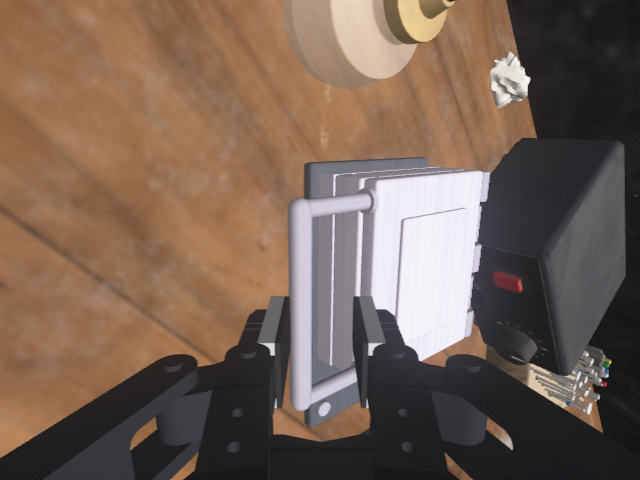

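```bash
python3 -c "
from h import *
R=down(80.8,-10);b=np.array([.466,.144,.046]);z=R.apply([0,0,1]);print(z,b+.016*z)
rows(*now(),b-.04*z,R,8)"
```

```text
[ 0.17141441 -0.02776308 -0.98480775] [0.46874263 0.14355579 0.03024308]
[0.181, 1.343, -1.678, 0.063, -0.0, -0.0]
[0.18, 1.234, -1.76, 0.063, -0.0, -0.0]
[0.18, 1.121, -1.834, 0.063, -0.0, -0.0]
[0.179, 1.002, -1.901, 0.063, -0.0, -0.0]
[0.178, 0.88, -1.961, 0.063, -0.0, -0.0]
[0.177, 0.754, -2.013, 0.063, -0.0, -0.0]
[0.176, 0.625, -2.057, 0.063, -0.0, -0.0]
[0.175, 0.494, -2.092, 0.063, -0.0, -0.0]
```

>>> servo_tool --pt "0.2 1.3 -1.7 0.063 0 0 0.72" --pt "0.2 1.2 -1.8 0.063 0 0 0.72" --pt "0.2 1.1 -1.8 0.063 0 0 0.72" --pt "0.2 1 -1.9 0.063 0 0 0.72" --pt "0.2 0.9 -2 0.063 0 0 0.72" --pt "0.2 0.7 -2 0.063 0 0 0.72" --pt "0.2 0.6 -2 0.063 0 0 0.72" --pt "0.2 0.5 -2 0.063 0 0 0.72" --pt "0 0 0 0 0 0 0.72" --pt "0 0 0 0 0 0 0.72"

```text
time: 15.25
tool_pos: [0.4585, 0.1449, 0.0845]
tool_rot: [169.7, -0.1, 80.8]
contact_force: [0.3, 1.0, 0.3]
gripper_width: 0.282
finger_force: 0.0
```

Run:
```python
from h import *
from station import arm
import cv2
c=arm.camera("wrist")
cv2.imwrite("pics/w4.png",c["frame"][:,:,::-1])
s=arm.state();print(s["time"],s["tool_pos"],s["tool_rot"],s["qpos"],s["contact_force"])
R=down(80.8,-10);b=np.array([.466,.144,.046]);p,R0=now();print(R0.inv().apply(b-p)*1000)
```

```text
15.3 [0.45819006 0.14494473 0.0844214 ] [169.73769727  -0.11970688  80.85518998] [ 11.39626158   0.06734355 124.21239312  -4.8185261   46.15833552  23.59986268] [ 0.38676444 -0.95624437  0.03119983]
[ 0.22824132  0.89000691 39.20774651]
```

View pics/w4.png

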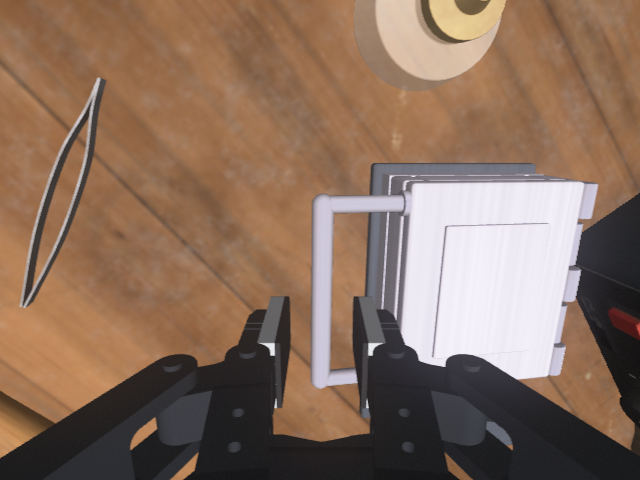

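>>> servo_tool --pt "0 0.8 6 0 0 0 0.72" --pt "0 0 10 0 0 0 0.72" --pt "0 0 12 0 0 0 0.72" --pt "0 0 12 0 0 0 0.72" --pt "0 0 10 0 0 0 0.72" --pt "0 0 5 0 0 0 0.72" --pt "0 0 0 0 0 0 0.72" --pt "0 0 0 0 0 0 1" --pt "0 0 0 0 0 0 1" --pt "0 0 0 0 0 0 1" --force 50

```text
time: 16.55
tool_pos: [0.4683, 0.1436, 0.0307]
tool_rot: [169.9, -0.1, 80.8]
contact_force: [-5.4, 3.0, 1.2]
gripper_width: 0.094
finger_force: 48.8
```

>>> servo_tool --pt "0 0 0 0 0 0 1" --pt "0 0 0 0 0 0 1" --pt "0 0 0 0 0 0 1" --pt "0 0 0 0 0 0 1" --pt "0 0 0 0 0 0 1" --pt "0 0 0 0 0 0 1" --pt "0 0 0 0 0 0 1" --pt "0 0 0 0 0 0 1" --pt "0 0 0 0 0 0 1" --pt "0 0 0 0 0 0 1"

```text
time: 17.8
tool_pos: [0.4683, 0.1436, 0.0307]
tool_rot: [169.9, -0.1, 80.8]
contact_force: [-5.0, 2.2, 1.3]
gripper_width: 0.092
finger_force: 48.9
```

Run:
```python
from h import *
from station import arm
s=arm.state();p,R0=now();g=p-.015*R0.apply([0,0,1])
print(s["qpos"],s["contact_force"],s["moment"],"bar est",g)
h=np.array([.5954,.1151,.046])+[.0013,.0079,0];h[0]+=.001
print("hinge in tool",R0.inv().apply(h-p)*1000, np.linalg.norm((h-g)[[0,1]]))
```

```text
[ 10.9255926    7.39387941 123.98211615  -5.29397022  39.15538462  23.96837966] [-5.00036065  2.22388299  1.29619588] [ 0.43944023  0.72083963 -0.1766093 ] bar est [0.46568259 0.14400697 0.04543794]
hinge in tool [  0.37223792 131.68565229   7.99901638] 0.13367830197812497
```

>>> servo_tool --pt "0 0.29 -3.84 0.0291 0 0 1" --pt "0 0.29 -3.84 0.0291 0 0 1" --pt "0 0.29 -3.84 0.0291 0 0 1" --pt "0 0.29 -3.84 0.0291 0 0 1" --pt "0 0.29 -3.84 0.0291 0 0 1" --pt "0 0.29 -3.84 0.0291 0 0 1" --pt "0 0.29 -3.84 0.0291 0 0 1" --pt "0 0.29 -3.84 0.0291 0 0 1" --pt "0 0.29 -3.84 0.0291 0 0 1" --pt "0 0.29 -3.84 0.0291 0 0 1"

```text
time: 19.05
tool_pos: [0.4693, 0.1434, 0.0689]
tool_rot: [-173.4, -0.1, 80.8]
contact_force: [-3.7, 1.4, -2.2]
gripper_width: 0.093
finger_force: 48.8
```

Lid is rising with low forces; continue.

>>> servo_tool --pt "0 0.29 -3.84 0.0291 0 0 1" --pt "0 0.29 -3.84 0.0291 0 0 1" --pt "0 0.29 -3.84 0.0291 0 0 1" --pt "0 0.29 -3.84 0.0291 0 0 1" --pt "0 0.29 -3.84 0.0291 0 0 1" --pt "0 0.29 -3.84 0.0291 0 0 1" --pt "0 0.29 -3.84 0.0291 0 0 1" --pt "0 0.29 -3.84 0.0291 0 0 1" --pt "0 0.29 -3.84 0.0291 0 0 1" --pt "0 0.29 -3.84 0.0291 0 0 1"

```text
time: 20.3
tool_pos: [0.4816, 0.1412, 0.106]
tool_rot: [-156.7, -0.1, 80.8]
contact_force: [-5.3, 1.4, 0.3]
gripper_width: 0.096
finger_force: 48.8
```

>>> servo_tool --pt "0 0.29 -3.84 0.0291 0 0 1" --pt "0 0.29 -3.84 0.0291 0 0 1" --pt "0 0.29 -3.84 0.0291 0 0 1" --pt "0 0.29 -3.84 0.0291 0 0 1" --pt "0 0.29 -3.84 0.0291 0 0 1" --pt "0 0.29 -3.84 0.0291 0 0 1" --pt "0 0.29 -3.84 0.0291 0 0 1" --pt "0 0.29 -3.84 0.0291 0 0 1" --pt "0 0.29 -3.84 0.0291 0 0 1" --pt "0 0.29 -3.84 0.0291 0 0 1"

```text
time: 21.55
tool_pos: [0.5041, 0.1371, 0.1378]
tool_rot: [-140.2, -0.1, 80.9]
contact_force: [-4.9, 1.3, 1.5]
gripper_width: 0.095
finger_force: 48.7
```

>>> servo_tool --pt "0 0 0 0 0 0 1" --pt "0 0 0 0 0 0 1" --pt "0 0 0 0 0 0 1" --pt "0 0 0 0 0 0 1" --pt "0 0 0 0 0 0 1" --pt "0 0 0 0 0 0 1" --pt "0 0 0 0 0 0 1" --pt "0 0 0 0 0 0 1" --pt "0 0 0 0 0 0 1" --pt "0 0 0 0 0 0 1"

```text
time: 22.8
tool_pos: [0.504, 0.1371, 0.1377]
tool_rot: [-140.2, -0.1, 80.9]
contact_force: [-5.5, 0.7, 1.5]
gripper_width: 0.098
finger_force: 48.9
```

Run:
```python
from h import *
from station import arm
import cv2
s=arm.state();p,R0=now();g=p-.015*R0.apply([0,0,1])
h=np.array([.5977,.123,.046]);ex=np.array([.987,-.1596,0])
print(s["tool_rot"],s["qpos"],"bar",g,"lid deg",np.degrees(np.arctan2(g[2]-h[2],(h-g)@ex)),"asin",np.degrees(np.arcsin((g[2]-.0455)/.134)),np.hypot(g[2]-h[2],(h-g)@ex))
a,b=arm.camera("scene")["frame"],arm.camera("top")["frame"]
a=cv2.resize(a[150:360,220:420],(400,420),interpolation=3);b=cv2.resize(b[150:360,220:420],(400,420),interpolation=3)
cv2.imwrite("pics/f.png",np.hstack([a,b])[:,:,::-1])
```

```text
[-140.21907514   -0.09642033   80.86193876] [  2.93688296  31.05868802  86.44528254   7.92622654 101.5276647   10.86959872] bar [0.51346244 0.13560195 0.14925113] lid deg 50.48676058916156 asin 50.73818619436272 0.13383555535259498
```

View pics/f.png

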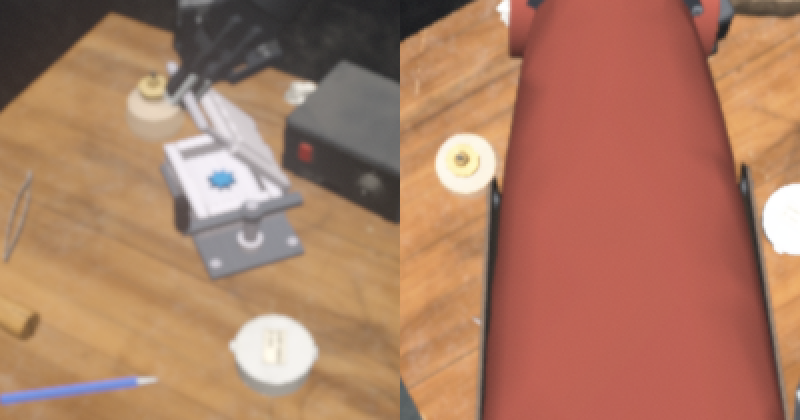

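The scene picture shows the lid open with the blue pattern visible at about (222,180). The lever lies along the side of the block at its stop, and the lamp and tin have not moved. The gripper holds the bar at about 50.5°.

```bash
python3 -c "
from station import arm
print(arm.hand_in())"
```

```text
the job is handed in; nothing more can be done
None
```

The job is handed in: the lever is at its clockwise stop, the lid is held by the bar in the gripper at about 50.5° by my measurement (50° asked), and the lamp and tin were not touched; no verdict was returned.

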